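Shim the short standoff insulator up to a straightedge

ROBOT

A 6-joint arm with a two-finger parallel gripper is mounted at the origin on the work surface. World frame = base frame: x ahead of the robot, y to its left, z up, the work surface at z = 0. Lengths are in m, angles in rad, forces in N, time in s.
With the tool pointing down it reaches from about 0.35 to 1 m from the base axis. Payload 7.1 kg.
Tool frame: the origin (TCP) lies at the very end of the fingers, on their centre line; the grasp point (between the pads) lies 19 mm behind it; z points along the fingers, y is the direction in which the jaws open and shut (so a half turn about z gives the same grasp; the last joint's range is limited). The gripper opens to 85 mm and grips with 20 to 120 N. Pads are 22 mm wide; open, the fingers measure 114 mm over their backs; the gripper's body (76 mm by 85 mm) begins 54 mm behind the grasp point. The pads swing forward as they close: fully open they stand 13 mm farther back than shut.
Start: joints at [-1.368, 0.423, 1.63, -0, 1.089, -0.019], TCP at [0.138, -0.61, 0.231] pointing down, gripper open.
Joint ranges: [-3, 3], [-0.9, 2.11], [0.09, 2.58], [-1.31, 4.45], [0.11, 2.69], [-2.54, 2.54]. Speed limits (rad/s): [2.39, 2.39, 3.01, 3.14, 3.14, 3.14].

INTERFACE

Orientations are given as a unit quaternion [x, y, z, w].
In Python, from rig import env gives the robot as it stands.
- The arm moves only by the tool play_rows, never from a script. Its argument "series" is a list that holds one entry, the list of rows, each a list of 7 numbers: the shift along the tool's x, y, z in cm, then the turn, a rotation vector about the tool's x, y, z in rad, then the closure, from -1 (fully open) to 1 (shut). In form: [[[dx, dy, dz, ax, ay, az, grip], ...]]. A call has 1 to 20 rows; each row shifts and turns the commanded pose from where the row before left it, along the tool's axes as they then stand; what a row does not reach is not made up. A row lasts 1/12 s, in which the tool goes at most 41.7 mm and 7.16 degrees, less where a joint would pass 70% of its speed; a pose out of reach is approached as far as the arm can. A call with a gripper value outside its range is refused whole. The fingers move at their own pace and stop on an object; "grip_force" is the grip in N (left out, the last holds). Time passes only in rows, so rows that do not move let the fingers close. It gives the time, the measured TCP pose, the force and the opening at its end, in the units of the state.
- env.read_state(): the state, without advancing time (a new reading comes with each control period).
- env.snapshot(name): name is "scene" or "top"; returns the picture (400x640x3 uint8, red, green, blue); there is no depth.
- env.calibration(name): a dict with "mtx" (3x3 intrinsics, pixels), "eye" and "rotation" of the camera in the world. Camera axes: x right, y down, z forward; pixel columns grow to the right and rows downward; lengths in m; the calibration is good to about 2 mm. A picture is of the moment at which its call begins. calibration takes no time and is no camera call.
- env.finish_job(): hands the job in, once; it reports no verdict.
Trained networks look in the newest picture that a camera, given by its name, has taken for a name from the list of things; names that differ only in an ending like _2 or _b are one class to them, and where a whole thing is asked for, a point or a joint stands for the part that bears it (a point fixed in the world has none). Each returns a list of dicts, best first, with "confidence" (0 to 1); they miss things now and then, are a little off and sometimes report something else, mostly with a low value. They report only what shows in the picture. A call takes as long as a camera call. They do not tell look-alikes from the thing itself.
- env.boxes_of(camera, thing): "uv" ([column, row] in pixels, amid what is visible of it).
- env.silhouettes(camera, thing): "mask" (400x640 bool, what is visible of it) and "uv" ([column, row] in pixels, amid what is visible of it).
The state is a dict: "t": time; "joints": joint angles; "qvel": joint speeds; "joint_efforts": joint torques, N m; "eef_pos": TCP position; "tcp_rot": TCP orientation; "wrist_force": force on the tool from outside, world axes, zero at the start; "torque": the same for the moment, N m; "width": finger opening in m.
Only numpy, scipy, OpenCV 4.12 (cv2) and the standard library are available. Lean on these libraries where they do the work, as an engineer would, in place of code of your own. Each camera call takes 0.05 s, during which the arm holds its last target.

TASK

The middle standoff insulator is too short for the terminal bridge. First lay the straightedge across the caps of the two outer insulators, flush on both and passing over the middle one, and let go of it; then slide flat shims one on another onto the middle insulator under the straightedge, and last the taper shim, thin end first, until by feel the gap is closed, without jacking the straightedge up off the outer caps or shoving it along. Finish while still gripping the taper shim, holding the stack snug under the straightedge, and leave the other things on the bench alone.

Things in the scene. Friction and masses are not known exactly. Their poses are not given: they have to be found in the camera images.
- mount: Fixed bus support: grey channel 70 x 320 x 22 mm on the counter, two outer brown ribbed standoff insulators (43 mm across) at y = +110 and -110 mm of its frame, each with a flat steel cap 44 x 44 x 8 mm, top 75 mm above the counter. Origin: centre of the channel's underside; y along the channel, x across it, away from the robot (yaw within 0.25 rad).
- left_pad (a point): Centre of the top face of the outer cap at +y of the mount, 75 mm above the counter.
- right_pad (a point): Centre of the top face of the outer cap at -y of the mount, 75 mm above the counter.
- middle: Fixed, shorter insulator midway between the outer two, with the same 44 x 44 x 8 mm cap; origin on its axis, 53 mm under the top of its cap; axes as the mount's.
- mid_pad (a point): Centre of the top face of the middle insulator's cap. It is 16 to 28 mm lower than the outer caps; this gap is different every time.
- straightedge: Loose dark steel bar 280 mm long (x), 16 mm wide (y), 25 mm high (z), 0.85 kg, three round holes in its side, standing on its narrow face on the counter; origin at the centre of its underside. It lies across the caps on that same face, length along the mount's y. Only its weight holds it down: a shim driven too hard lifts it.
- shim1: One of three alike loose flat steel shims, 90 (x) x 30 (y) x 8 mm (z), 0.17 kg, lying flat; a small hole near one end. Origin at the centre of its underside. As many go in as the gap needs (one or two); the rest may stay where they lie.
- shim2: One of three alike loose flat steel shims, 90 (x) x 30 (y) x 8 mm (z), 0.17 kg, lying flat; a small hole near one end. Origin at the centre of its underside. As many go in as the gap needs (one or two); the rest may stay where they lie.
- shim3: One of three alike loose flat steel shims, 90 (x) x 30 (y) x 8 mm (z), 0.17 kg, lying flat; a small hole near one end. Origin at the centre of its underside. As many go in as the gap needs (one or two); the rest may stay where they lie.
- taper: Loose steel taper shim, 130 mm long (x), 30 mm wide (y), flat underside, 0.28 kg; origin at the centre of its underside. From x = -65 to -7 mm it is 15 mm thick (the grip end); from there the top slopes evenly down to 3 mm at the thin end, x = +65 mm (1 in 6). It closes a remaining gap of about 4 to 14 mm.
- lug1: Bystander, leave alone: copper crimp lug about 60 x 20 x 12 mm; origin on the counter near its middle.
- lug2: Bystander, leave alone: copper crimp lug about 60 x 20 x 12 mm; origin on the counter near its middle.
- lug3: Bystander, leave alone: copper crimp lug about 60 x 20 x 12 mm; origin on the counter near its middle.
- relay_cover: Bystander, leave alone: amber acrylic relay cover, 85 x 65 x 60 mm; origin at the centre of its underside.
- terminal_bridge: Bystander, leave alone: zinc terminal bridge, strip 125 x 18 x 4 mm with four hexagon nuts; origin at the centre of its underside.
- switch_handle: Bystander, leave alone: black test switch handle with two copper blades, 92 x 24 x 21 mm; origin at its underside near the middle.
- screwdriver: Bystander, leave alone: screwdriver, lying; origin at its underside.
There are look-alikes about, which are no part of the job. Several things look just like the middle: the one meant starts farthest from the robot's base. What is shaped like the shim2 but white is not meant.

How it is judged:
On the way, in this order (a step that is already met when the one before it is completed fails the run):
1. the straightedge lies flush across both outer caps, over the middle insulator, and is let go (z of straightedge in the frame of mount between 0.073 and 0.078 m and x of straightedge in the frame of mount between -0.016 and 0.016 m and y of straightedge in the frame of mount between -0.03 and 0.03 m and angle between the x axis of straightedge and the y axis of mount, either way round below 0.08 rad and angle between straightedge's own z axis and vertical below 0.06 rad and contact force between the fingers and straightedge below 0.2 N and contact force between straightedge and mount above 3 N), for 0.3 s.
2. a flat shim lies on the middle insulator under the straightedge, let go (z of straightedge in the frame of mount between 0.073 and 0.078 m and x of straightedge in the frame of mount between -0.016 and 0.016 m and y of straightedge in the frame of mount between -0.03 and 0.03 m and angle between the x axis of straightedge and the y axis of mount, either way round below 0.08 rad and angle between straightedge's own z axis and vertical below 0.06 rad and ((x of shim1 in the frame of mid_pad between -0.045 and 0.03 m and y of shim1 in the frame of mid_pad between -0.02 and 0.02 m and z of shim1 in the frame of mid_pad between -0.003 and 0.02 m and contact force between the fingers and shim1 below 0.3 N) or (x of shim2 in the frame of mid_pad between -0.045 and 0.03 m and y of shim2 in the frame of mid_pad between -0.02 and 0.02 m and z of shim2 in the frame of mid_pad between -0.003 and 0.02 m and contact force between the fingers and shim2 below 0.3 N) or (x of shim3 in the frame of mid_pad between -0.045 and 0.03 m and y of shim3 in the frame of mid_pad between -0.02 and 0.02 m and z of shim3 in the frame of mid_pad between -0.003 and 0.02 m and contact force between the fingers and shim3 below 0.3 N))), for 0.2 s.
At the end, for the whole second after the job is handed in: The gripped taper presses the straightedge from below (over 1 N) and bears on flat shims on the middle cap; the straightedge still bears on the outer caps, within 3 mm of flush, 16 mm across, 30 mm along, 0.08 rad; the robot itself does not bear on it (under 1 N); all at rest (all of step 2 and contact force between taper and straightedge above 1 N and (contact force between taper and shim1 above 0.5 N or contact force between taper and shim2 above 0.5 N or contact force between taper and shim3 above 0.5 N) and contact force between any of shim1, shim2, shim3 and middle above 0.5 N and contact force between straightedge and mount above 0.5 N and contact force between the fingers and taper above 2 N and contact force between each of the arm, the fingers and straightedge below 1 N and angle between the x axis of taper and the x axis of mount, either way round below 0.3 rad and linear speed of each of straightedge, taper below 0.01 m/s); the arm keeps its last pose, push and grip.
It fails at once if a bystander (lug, relay cover, terminal bridge, switch handle, screwdriver) is moved more than 30 mm (distance of any of lug1, lug2, lug3, relay_cover, terminal_bridge, switch_handle, screwdriver from where it was at the start of the episode above 0.03 m).
It also fails if it takes over 72 s, if anything falls off the work surface, if the arm or the gripper's body presses on something with over 40 N, if the wrist force passes 120 N, or if a joint passes its speed limit or range.

## Working session

There is one attempt and no reset: what is moved stays moved. The work goes in short steps, Python scripts to look and compute and a tool call to move; the robot and the scene stay as the last step left them, time stands still between calls to the robot, and variables do not carry over. Pictures are saved under pics/ and viewed, and the job is handed in when it is done.

Besides the shell and the picture viewer there is one more tool, called after ">>>" by a JSON object that holds its "api" and its "payload". play_rows: Moves the arm, as the interface text tells. Its arguments: {"type":"object","properties":{"series":{"type":"array"},"grip_force":{"type":"number"}},"required":["series"]}

```bash
mkdir -p pics; ls
python3 - <<'E'
from rig import env
import cv2,numpy as np
s=env.read_state();print(s)
for n in ["scene","top"]:
    im=env.snapshot(n);cv2.imwrite(f"pics/{n}0.png",im[:,:,::-1])
    print(n,env.calibration(n))
E
```

```text
pics
{'t': 0.0, 'joints': array([-1.36802866e+00,  4.23832600e-01,  1.63073773e+00, -1.41450285e-05,
        1.08861648e+00, -1.89819393e-02]), 'qvel': array([-0.00024245, -0.00031462,  0.00037046, -0.00095189,  0.00136279,
        0.00104576]), 'joint_efforts': array([-2.51277459e-05, -5.57392395e+01, -2.81748462e+01, -1.91208073e-04,
        7.22728946e-03,  1.54631704e-05]), 'eef_pos': array([ 0.13737624, -0.60912172,  0.2305321 ]), 'tcp_rot': array([ 9.93859004e-01,  1.10651004e-01, -7.93797904e-05, -7.93139620e-04]), 'wrist_force': array([ 0.18175119, -1.21549215, -0.15604785]), 'torque': array([0.00888129, 0.01901866, 0.0294691 ]), 'width': 0.08532318071401132}
scene {'mtx': array([[374.09814571,   0.        , 319.99858264],
       [  0.        , 374.09814571, 201.08429971],
       [  0.        ,   0.        ,   1.        ]]), 'eye': array([0.86747402, 0.52551605, 0.60515083]), 'rotation': array([ 0.24380471,  0.86913108, -0.41352354, -0.11903236])}
top {'mtx': array([[503.42197546,   0.        , 322.00435245],
       [  0.        , 503.42197546, 197.31572981],
       [  0.        ,   0.        ,   1.        ]]), 'eye': array([ 0.40821812, -0.02908747,  1.30871053]), 'rotation': array([-0.70367614,  0.70796417, -0.03191233,  0.05107079])}
```

View pics/scene0.png

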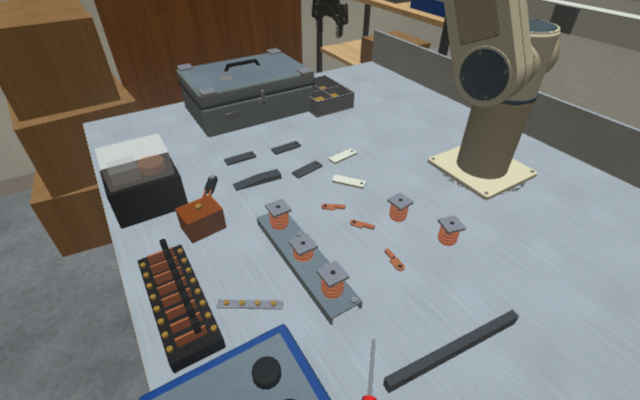

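View pics/top0.png

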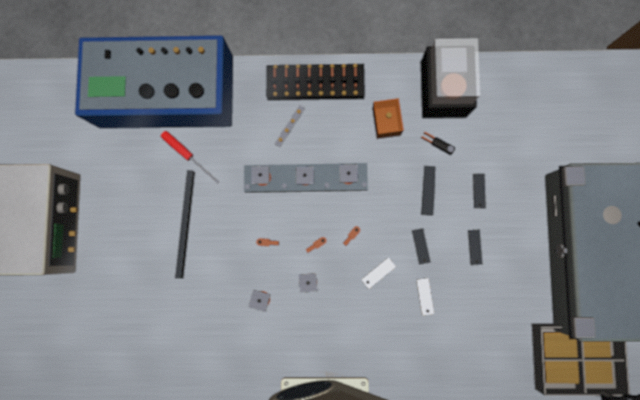

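```bash
cat > h.py <<'E'
from rig import env
import cv2,numpy as np
from scipy.spatial.transform import Rotation as R
def cam(n):
    c=env.calibration(n); return c['mtx'],np.array(c['eye']),R.from_quat(c['rotation']).as_matrix()
def proj(n,p):
    K,e,M=cam(n); q=(np.atleast_2d(p)-e)@M; q=q@K.T; return q[:,:2]/q[:,2:]
def back(n,uv,z):
    K,e,M=cam(n); uv=np.atleast_2d(uv).astype(float); d=np.c_[uv,np.ones(len(uv))]@np.linalg.inv(K).T@M.T
    return e+d*((z-e[2])/d[:,2])[:,None]
E
python3 - <<'E'
from h import *
for n in ["scene","top"]:
    print(n,proj(n,[[0,0,0],[0.138,-.61,.231],[.5,0,0]]),cam(n)[2])
print(env.read_state()['t'])
env.snapshot("top")
for th in ["straightedge","shim1","taper","mount","middle","lug1","relay_cover","terminal_bridge","switch_handle","screwdriver","left_pad","mid_pad"]:
    r=env.silhouettes("top",th)
    print(th)
    for d in r:
        m=d['mask'].astype(np.uint8)
        pts=np.argwhere(m)[:,::-1].astype(np.float32)
        rc=cv2.minAreaRect(pts)
        print('  ',round(d['confidence'],2),np.round(d['uv'],1),len(pts),np.round(rc[0],1),np.round(rc[1],1),round(rc[2],1))
E
```

```text
scene [[479.67657575 168.10939367]
 [327.89334156  38.2526029 ]
 [335.21879149 229.72117916]] [[-0.85278112  0.32535114 -0.40854743]
 [ 0.52224188  0.53911509 -0.66077102]
 [ 0.00527147 -0.77685362 -0.62965916]]
top [[325.46411274 421.9885664 ]
 [622.97294856 389.32408607]
 [324.45228757 221.23258894]] [[-0.00446333 -0.99309541  0.11722448]
 [-0.99961457  0.00764299  0.02668902]
 [-0.02740069 -0.11706017 -0.99274675]]
0.1
straightedge
   0.67 [184.6 223.7] 1006 [185.  224.1] [ 10.8 109.2] 7.4
shim1
   0.97 [379.9 274.6] 445 [378.8 272.6] [12.9 36. ] 49.4
   0.93 [424.3 244.4] 419 [420.7 245.8] [35.7 12.6] 78.3
   0.83 [471.9 247.9] 421 [475.2 247. ] [34.8 12.3] 85.6
   0.77 [480.6 192.8] 394 [480. 192.] [12. 34.] 0.0
   0.63 [425.6 296.7] 454 [425.  296.3] [36.5 12.9] 81.9
taper
   0.62 [430.8 192. ] 619 [428.8 190.4] [12.7 49.4] 3.7
   0.53 [441.4 146.5] 209 [442.7 146.1] [23.7  9.4] 26.6
mount
   0.64 [311.1 177.2] 3129 [305.5 177.2] [ 28.7 123.4] 89.1
middle
   0.86 [311.2 282.9] 323 [308. 283.] [18. 18.] 90.0
   0.85 [260.  299.1] 355 [260.  300.5] [19.  20.5] 16.7
   0.84 [304. 
[... 156 characters left out ...]
0
   0.19 [391.4 119.5] 1040 [387.8 118.2] [37.9 28.4] 81.9
relay_cover
   0.73 [388.2 118.9] 1094 [387.5 118. ] [39.1 29.2] 82.4
terminal_bridge
   0.87 [290.3 124.3] 294 [289.8 125.2] [ 7.2 45.5] 33.7
   0.46 [177.7 143.6] 408 [177.6 145.8] [41.9 10.7] 41.2
switch_handle
   0.51 [438.6 144.9] 316 [438.6 143.2] [35.4 10.7] 28.6
   0.4 [177.5 145. ] 451 [188.7 155.2] [70.9 11.1] 39.8
screwdriver
   0.85 [177.4 143.7] 367 [182.8 151.8] [55.9  9.9] 45.0
left_pad
   0.65 [310.8 176.7] 3132 [306.  177.6] [ 28.  122.4] 89.0
mid_pad
   0.81 [307.8 283.5] 298 [308.1 282.6] [17.9 17.6] 84.3
   0.7 [261.3 302.7] 334 [259.8 300.1] [18.7 19.3] 18.4
   0.66 [303.9 175.9] 267 [304.5 175.5] [17. 15.] 90.0
```

Run:
```python
from h import *
a=cv2.imread("pics/top0.png");b=cv2.imread("pics/scene0.png")
A=cv2.resize(a[150:270,400:500],None,fx=5,fy=5,interpolation=cv2.INTER_CUBIC)
cv2.imwrite("pics/c1.png",A)
cv2.imwrite("pics/c2.png",cv2.resize(a[150:210,235:375],None,fx=5,fy=5,interpolation=cv2.INTER_CUBIC))
cv2.imwrite("pics/c3.png",cv2.resize(b[190:330,245:370],None,fx=4,fy=4,interpolation=cv2.INTER_CUBIC))
cv2.imwrite("pics/c4.png",cv2.resize(b[130:200,215:375],None,fx=5,fy=5,interpolation=cv2.INTER_CUBIC))
```

```text
(no output)
```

View pics/c1.png

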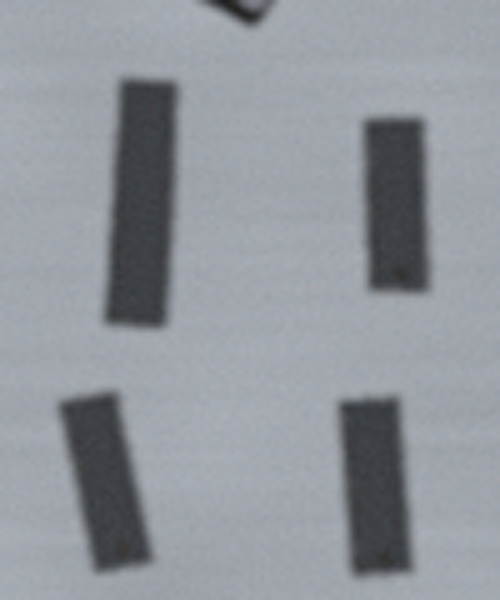

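View pics/c2.png

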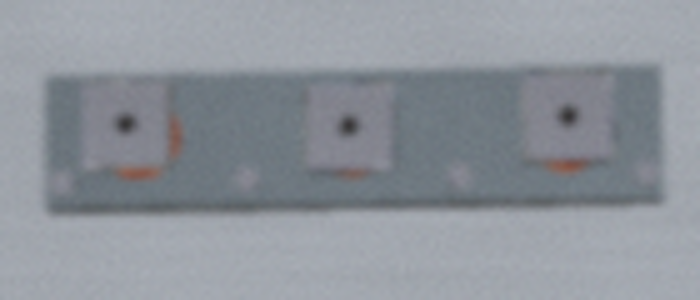

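View pics/c3.png

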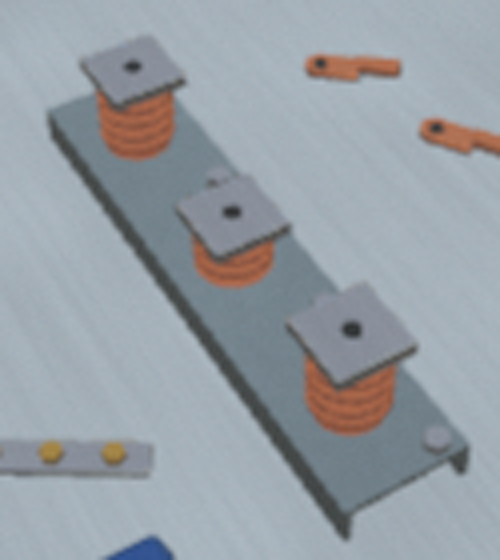

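View pics/c4.png

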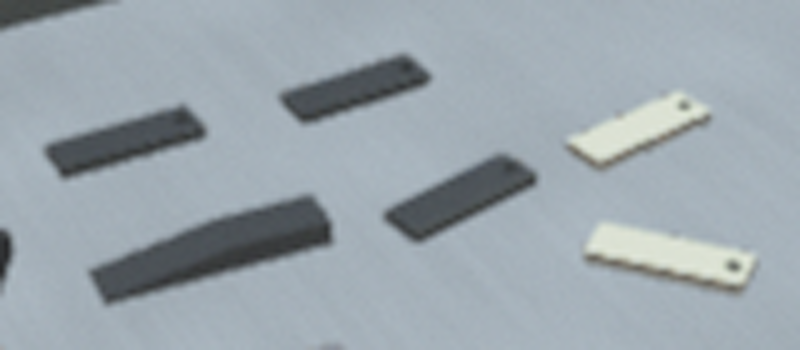

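```bash
cat > fit.py <<'E'
from h import *
from scipy.optimize import minimize
ims={"top":cv2.imread("pics/top0.png"),"scene":cv2.imread("pics/scene0.png")}
mt=lambda x,y:[(x+.5)/5-.5+235,(y+.5)/5-.5+150]
ms=lambda x,y:[(x+.5)/4-.5+245,(y+.5)/4-.5+190]
T=[mt(125,124),mt(568,116),mt(348,126)]
S=[ms(352,330),ms(133,66),ms(232,212)]
for i,n in enumerate("LRM"):
    if n!="M": print(n,back("top",T[i],.075)[0][:2],back("scene",S[i],.075)[0][:2])
a=back("top",T[:2],.075);b=back("scene",S[:2],.075)
print("mid of pads",a.mean(0),b.mean(0),"yaw",[np.arctan2(-(q[0]-q[1])[0],(q[0]-q[1])[1]) for q in (a,b)])
# height of mid: bias-corrected; consistent with each cam separately too
cen=(a.mean(0)+b.mean(0))/2
for h in np.arange(.045,.062,.002):
    p=back("top",T[2],h)[0]-a.mean(0);q=back("scene",S[2],h)[0]-b.mean(0)
    print(round(h,4),"top",np.round(p[:2]*1e3,1),"scene",np.round(q[:2]*1e3,1))
def corners(kind):
    if kind=="taper":
        P=[(-.065,0),(.065,0),(.065,.003),(-.007,.015),(-.065,.015)];w=.015
        return np.array([[x,s*w,z] for x,z in P for s in(-1,1)])
    L,W,H={"shim":(.09,.03,.008),"bar":(.28,.016,.025)}[kind]
    return np.array([[x*L/2,y*W/2,z*H] for x in(-1,1) for y in(-1,1) for z in(0,1)])
def fit(kind,x,y,yaw,cams=("top","scene")):
    C=corners(kind);res=[]
    for n in cams:
        g=cv2.cvtColor(ims[n],cv2.COLOR_BGR2GRAY).astype(np.float32)
        def hull(v,grow=0):
            Rm=R.from_euler('z',v[2]).as_matrix()
            return cv2.convexHull(proj(n,C@Rm.T+[v[0],v[1],0]).astype(np.float32))
        F=8
        h0=hull((x,y,yaw)).reshape(-1,2);lo=np.floor(h0.min(0)-10).astype(int);hi=np.ceil(h0.max(0)+10).astype(int)
        lo=np.maximum(lo,0)
        crop=g[lo[1]:hi[1],lo[0]:hi[0]]
        bg=np.median(crop); fg=np.percentile(crop,8)
        al=np.clip((bg-crop)/(bg-fg),0,1.2)
        def cost(v):
            v=np.array([x,y,yaw])+np.array(v)*[.005,.005,.05]
            h=hull(v).reshape(-1,2)-lo+0.5
            m=np.zeros((crop.shape[0]*F,crop.shape[1]*F),np.float32)
            cv2.fillPoly(m,[np.round(h*F).astype(np.int32)],1.)
            m=cv2.resize(m,(crop.shape[1],crop.shape[0]),interpolation=cv2.INTER_AREA)
            m=cv2.GaussianBlur(m,(0,0),.8)
            return float(((m-al)**2).sum())
        r=minimize(cost,[0,0,0],method="Nelder-Mead",options=dict(initial_simplex=[[-2,-2,-1],[2,-1,1],[-1,2,1],[2,2,-1]],maxiter=200,xatol=.01))
        v=np.array([x,y,yaw])+r.x*[.005,.005,.05]
        res.append(v);print(kind,n,np.round(v,4),round(r.fun,1))
    return np.mean(res,0)
if __name__=="__main__":
    for k,uv,yaw in [("bar",(185,224),0.1),("taper",(428.8,190.4),-.05),("shim",(420.7,245.8),.2),("shim",(475.2,247),.08),("shim",(479,190.5),.02)]:
        p=back("top",uv,.008)[0]; fit(k,p[0],p[1],yaw, ("top","scene") if k!="bar" else ("top","scene"))
E
python3 fit.py
```

```text
L [0.61255745 0.15929206] [0.6112384 0.1565501]
R [ 0.61459642 -0.06116147] [ 0.61250982 -0.06387144]
mid of pads [0.61357694 0.04906529 0.075     ] [0.61187411 0.04633933 0.075     ] yaw [np.float64(0.00924874768834288), np.float64(0.005768067400979359)]
0.045 top [1.9 0.9] scene [-4.7 -9.8]
0.047 top [1.6 0.8] scene [-3.8 -8. ]
0.049 top [1.2 0.6] scene [-2.9 -6.3]
0.051 top [0.9 0.5] scene [-1.9 -4.6]
0.053 top [0.6 0.4] scene [-1.  -2.8]
0.055 top [0.3 0.3] scene [-0.1 -1.1]
0.057 top [-0.1  0.1] scene [0.9 0.7]
0.059 top [-0.4  0. ] scene [1.8 2.4]
0.061 top [-0.7 -0.1] scene [2.7 4.2]
bar top [ 0.495   0.3622 -0.0826] 22.7
bar scene [ 0.4947  0.3594 -0.0856] 47.2
taper top [ 0.5797 -0.2693 -0.0907] 2.8
taper scene [ 0.5779 -0.2719 -0.0947] 164.9
shim top [ 0.435  -0.2467  0.1855] 3.4
shim scene [ 0.4335 -0.249   0.194 ] 28.0
shim top [ 0.4322 -0.384   0.0464] 4.4
shim scene [ 0.43   -0.3864  0.0294] 13.3
shim top [ 0.5776 -0.4003  0.0213] 5.0
shim scene [ 0.5752 -0.4027 -0.0055] 47.0
```

>>> {"api": "play_rows", "payload": {"series": [[[0,-4,0,0,0,0.1,-1],[0,-4,0,0,0,0.1,-1],[0,-4,0,0,0,0.1,-1],[0,-4,0,0,0,0,-1],[3.7,-1.8,0,0,0,0,-1],[3.7,-1.8,0,0,0,0,-1],[3.7,-1.8,0,0,0,0,-1],[3.7,-1.8,0,0,0,0,-1],[3.7,-1.8,0,0,0,0,-1],[3.7,-1.8,0,0,0,0,-1],[3.7,-1.8,0,0,0,0,-1],[3.7,-1.8,0,0,0,0,-1],[3.7,-1.8,0,0,0,0,-1],[3.7,-1.8,0,0,0,0,-1],[0,-4,0,0,0,0,-1],[0,-4,0,0,0,0,-1],[0,-4,0,0,0,0,-1],[0,-4,0,0,0,0,-1],[0,-4,0,0,0,0,-1],[0,-4,0,0,0,0,-1]]], "grip_force": 100}}

```text
t: 2.42
eef_pos: [0.5277, -0.0594, 0.2315]
tcp_rot: [0.999, -0.039, 0.0, 0.0]
wrist_force: [1.3, 0.2, 0.5]
width: 0.0852
```

```bash
cat > go.py <<'E'
import sys
from h import *
# usage: go.py x y z yaw -> deltas in tool frame (after yaw turn)
s=env.read_state();p=s['eef_pos'];M=R.from_quat(s['tcp_rot']).as_matrix()
yaw=np.arctan2(M[1,0],M[0,0]);print("t",round(s['t'],2),"tcp",np.round(p,4),"yaw",round(yaw,4),"tilt",np.round(M[:2,2],4),"F",np.round(s['wrist_force'],2),"w",round(s['width'],4),"j",np.round(s['joints'],2))
if len(sys.argv)>4:
    g=[float(v) for v in sys.argv[1:5]]
    d=(np.array(g[:3])-p)*100
    for w,y in(("cur",yaw),("tgt",g[3])):
        print(w,"dx %.2f dy %.2f dz %.2f az %.3f"%(d[0]*np.cos(y)+d[1]*np.sin(y), d[0]*np.sin(y)-d[1]*np.cos(y), -d[2], -(g[3]-yaw)))
E
python3 go.py .495 .361 .23 -.084
```

```text
t 2.42 tcp [ 0.5277 -0.0594  0.2315] yaw -0.0784 tilt [ 0.0004 -0.0001] F [1.33 0.15 0.48] w 0.0852 j [-0.13  0.29  1.84 -0.    1.02  1.51]
cur dx -6.55 dy -41.66 dz 0.15 az 0.006
tgt dx -6.79 dy -41.62 dz 0.15 az 0.006
```

>>> {"api": "play_rows", "payload": {"series": [[[-0.7,-4,0,0,0,0,-1],[-0.7,-4,0,0,0,0,-1],[-0.7,-4,0,0,0,0,-1],[-0.7,-4,0,0,0,0,-1],[-0.7,-4,0.5,0,0,0,-1],[-0.7,-4,1,0,0,0,-1],[-0.7,-4,2,0,0,0,-1],[-0.7,-4,2,0,0,0,-1],[-0.7,-4,2,0,0,0,-1],[0,0,3,0,0,0,-1],[0,0,0,0,0,0,-1],[0,0,0,0,0,0,-1]]]}}

```text
t: 3.42
eef_pos: [0.4927, 0.2922, 0.1299]
tcp_rot: [0.999, -0.039, -0.002, 0.001]
wrist_force: [-0.4, 0.3, 0.5]
width: 0.0854
```

```bash
python3 go.py .495 .361 .01 -.084;python3 - <<'E'
from h import *
im=env.snapshot("scene");cv2.imwrite("pics/s1.png",im[:,:,::-1])
im=env.snapshot("top");cv2.imwrite("pics/t1.png",im[:,:,::-1])
E
```

```text
t 3.42 tcp [0.4927 0.2922 0.1299] yaw -0.0772 tilt [-0.0036 -0.0023] F [-0.44  0.31  0.5 ] w 0.0854 j [ 0.51  0.48  1.81 -0.    0.85  2.16]
cur dx -0.30 dy -6.88 dz 11.99 az 0.007
tgt dx -0.35 dy -6.87 dz 11.99 az 0.007
```

View pics/s1.png

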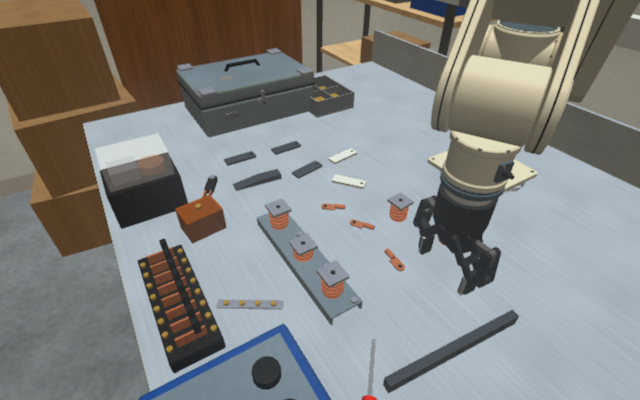

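View pics/t1.png

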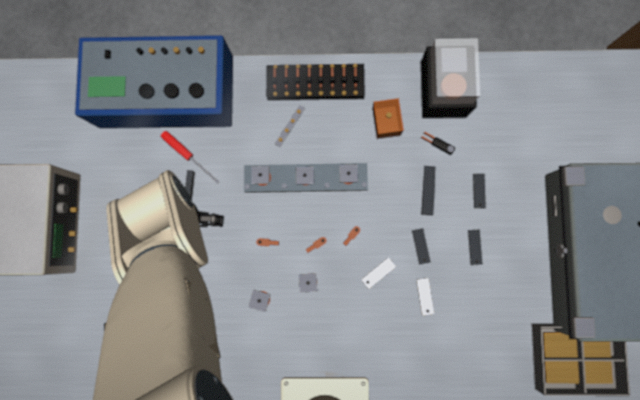

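>>> {"api": "play_rows", "payload": {"series": [[[-0.1,-2.3,0,0,0,0,-1],[-0.1,-2.3,0,0,0,0,-1],[-0.1,-2.3,0,0,0,0.006,-1],[0,0,2,0,0,0,-1],[0,0,3,0,0,0,-1],[0,0,3,0,0,0,-1],[0,0,0,0,0,0,-1],[0,0,0,0,0,0,-1],[0,0,0,0,0,0,-1]]]}}

```text
t: 4.27
eef_pos: [0.4981, 0.3619, 0.0535]
tcp_rot: [0.999, -0.043, 0.001, -0.001]
wrist_force: [0.4, 0.1, 0.5]
width: 0.0853
```

```bash
python3 go.py .495 .361 .005 -.084
```

```text
t 4.27 tcp [0.4981 0.3619 0.0535] yaw -0.0855 tilt [0.0024 0.0016] F [0.38 0.12 0.48] w 0.0853 j [ 0.61  0.65  1.74 -0.    0.75  2.27]
cur dx -0.30 dy 0.11 dz 4.85 az -0.001
tgt dx -0.30 dy 0.11 dz 4.85 az -0.001
```

>>> {"api": "play_rows", "payload": {"series": [[[-0.3,0.1,2,0,0,0,-1],[0,0,1.8,0,0,0,-1],[0,0,1,0,0,0,-1],[0,0,0,0,0,0,0],[0,0,0,0,0,0,1],[0,0,0,0,0,0,1],[0,0,0,0,0,0,1],[0,0,0,0,0,0,1],[0,0,0,0,0,0,1],[0,0,0,0,0,0,1],[0,0,0,0,0,0,1],[0,0,0,0,0,0,1]]]}}

```text
t: 5.27
eef_pos: [0.4937, 0.3607, 0.0043]
tcp_rot: [0.999, -0.042, 0.0, 0.0]
wrist_force: [-1.5, -3.9, 9.2]
width: 0.0138
```

```bash
python3 go.py .495 .361 .005 -.084
```

```text
t 5.27 tcp [0.4937 0.3607 0.0043] yaw -0.084 tilt [ 0.0005 -0.0003] F [-1.5  -3.91  9.18] w 0.0138 j [ 0.61  0.72  1.75 -0.    0.67  2.27]
cur dx 0.13 dy -0.04 dz -0.07 az -0.000
tgt dx 0.13 dy -0.04 dz -0.07 az -0.000
```

>>> {"api": "play_rows", "payload": {"series": [[[0,0,-1,0,0,0,1],[0,0,-2,0,0,0,1],[0,0,-3,0,0,0,1],[0,0,-3,0,0,0,1],[0,0,-3,0,0,-0.06,1],[0,0,-2,0,0,-0.1,1],[0,0,-1,0,0,-0.115,1],[0,0,0,0,0,-0.115,1],[0,0,0,0,0,-0.115,1],[0,0,0,0,0,-0.115,1],[0,0,0,0,0,-0.115,1],[0,0,0,0,0,-0.115,1],[0,0,0,0,0,-0.115,1],[0,0,0,0,0,-0.115,1],[0,0,0,0,0,-0.115,1],[0,0,0,0,0,-0.115,1],[0,0,0,0,0,-0.115,1],[0,0,0,0,0,-0.115,1],[0,0,0,0,0,-0.115,1],[0,0,0,0,0,0,1]]], "grip_force": 120}}

```text
t: 6.93
eef_pos: [0.4922, 0.3604, 0.1523]
tcp_rot: [0.706, 0.709, -0.001, -0.0]
wrist_force: [0.2, 1.1, -8.6]
width: 0.0132
```

```bash
python3 go.py .6125 .0475 .16 1.578
```

```text
t 6.93 tcp [0.4922 0.3604 0.1523] yaw 1.575 tilt [-0.0022 -0.0015] F [ 0.17  1.05 -8.64] w 0.0132 j [0.61 0.5  1.72 0.   0.93 0.61]
cur dx -31.34 dy 11.90 dz -0.77 az -0.003
tgt dx -31.37 dy 11.80 dz -0.77 az -0.003
```

>>> {"api": "play_rows", "payload": {"series": [[[-1,0.4,0,0,0,0,1],[-2,0.8,0,0,0,0,1],[-3,1.1,0,0,0,0,1],[-3,1.1,0,0,0,0,1],[-3,1.1,0,0,0,0,1],[-3,1.1,0,0,0,0,1],[-3,1.1,0,0,0,0,1],[-3,1.1,0,0,0,0,1],[-3,1.1,0,0,0,0,1],[-3,1.1,0,0,0,0,1],[-2.3,1.1,0,0,0,0,1],[-1,0.7,0,0,0,0,1],[-0.5,0.2,0,0,0,0,1],[0,0,0,0,0,0,1],[0,0,0,0,0,0,1],[0,0,0,0,0,0,1]]]}}

```text
t: 8.27
eef_pos: [0.6125, 0.0541, 0.1529]
tcp_rot: [0.707, 0.707, -0.0, -0.001]
wrist_force: [-0.1, 0.2, -9.2]
width: 0.0135
```

```bash
python3 go.py .6125 .0475 .08 1.578;python3 - <<'E'
from h import *
im=env.snapshot("scene");cv2.imwrite("pics/s2.png",cv2.resize(im[150:350,230:430,::-1],None,fx=3,fy=3))
E
```

```text
t 8.27 tcp [0.6125 0.0541 0.1529] yaw 1.5711 tilt [-0.0012  0.0003] F [-0.06  0.16 -9.2 ] w 0.0135 j [0.07 0.5  1.71 0.   0.93 0.07]
cur dx -0.66 dy 0.00 dz 7.29 az -0.007
tgt dx -0.66 dy -0.00 dz 7.29 az -0.007
```

View pics/s2.png

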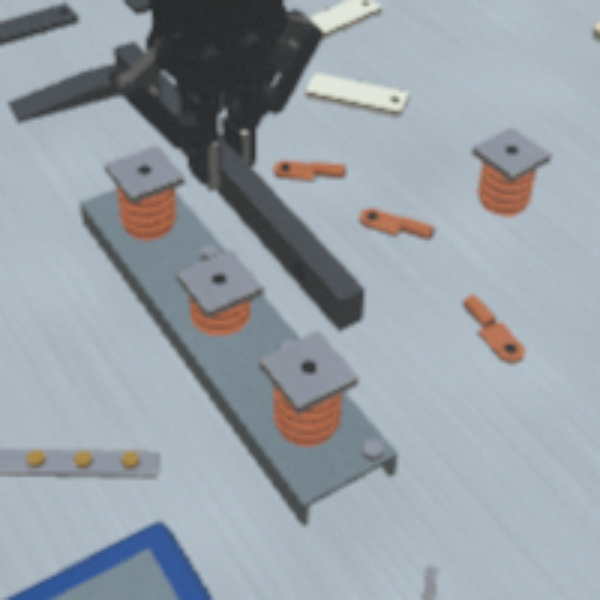

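>>> {"api": "play_rows", "payload": {"series": [[[-0.6,0,2,0,0,-0.006,1],[0,0,2,0,0,0,1],[0,0,1.5,0,0,0,1],[0,0,1,0,0,0,1],[0,0,0.4,0,0,0,1],[0,0,0,0,0,0,1],[0,0,0,0,0,0,1]]]}}

```text
t: 8.9
eef_pos: [0.6138, 0.0475, 0.0846]
tcp_rot: [0.705, 0.709, 0.0, 0.0]
wrist_force: [0.0, -0.6, -8.5]
width: 0.0132
```

```bash
python3 go.py .6125 .0475 .079 1.578
```

```text
t 8.9 tcp [0.6138 0.0475 0.0846] yaw 1.5773 tilt [0.0007 0.0001] F [ 0.03 -0.55 -8.54] w 0.0132 j [0.06 0.6  1.73 0.   0.81 0.05]
cur dx 0.00 dy -0.13 dz 0.56 az -0.001
tgt dx 0.00 dy -0.13 dz 0.56 az -0.001
```

>>> {"api": "play_rows", "payload": {"series": [[[0,-0.1,0.3,0,0,0,1],[0,0,0.1,0,0,0,1],[0,0,0.1,0,0,0,1],[0,0,0,0,0,0,1],[0,0,0,0,0,0,1]]]}}

```text
t: 9.32
eef_pos: [0.6126, 0.047, 0.0795]
tcp_rot: [0.705, 0.709, 0.0, 0.0]
wrist_force: [-0.7, -0.3, -7.4]
width: 0.0134
```

>>> {"api": "play_rows", "payload": {"series": [[[0,0,0.1,0,0,0,1],[0,0,0,0,0,0,1],[0,0,0,0,0,0,1]]]}}

```text
t: 9.57
eef_pos: [0.6126, 0.047, 0.0794]
tcp_rot: [0.705, 0.709, 0.0, 0.0]
wrist_force: [-4.1, -0.3, 6.5]
width: 0.0135
```

>>> {"api": "play_rows", "payload": {"series": [[[0,0,-0.05,0,0,0,0.5],[0,0,0,0,0,0,0.3],[0,0,0,0,0,0,0],[0,0,0,0,0,0,-0.5],[0,0,0,0,0,0,-0.5],[0,0,-1,0,0,0,-0.5],[0,0,-2,0,0,0,-0.5],[0,0,-3,0,0,0,-0.5],[0,0,-3,0,0,0,-1],[0,0,-2,0,0,0,-1],[0,0,0,0,0,0,-1]]]}}

```text
t: 10.48
eef_pos: [0.6154, 0.0472, 0.1944]
tcp_rot: [0.705, 0.709, 0.003, 0.003]
wrist_force: [0.5, 0.2, -0.5]
width: 0.0851
```

```bash
python3 go.py .411 -.254 .2 .19;python3 - <<'E'
from h import *
im=env.snapshot("scene");cv2.imwrite("pics/s3.png",cv2.resize(im[150:350,230:430,::-1],None,fx=3,fy=3))
E
```

```text
t 10.48 tcp [0.6154 0.0472 0.1944] yaw 1.5768 tilt [0.0088 0.0005] F [ 0.51  0.2  -0.49] w 0.0851 j [ 0.06  0.45  1.68 -0.    1.    0.05]
cur dx -30.00 dy -20.62 dz -0.56 az 1.387
tgt dx -25.76 dy 25.72 dz -0.56 az 1.387
```

View pics/s3.png

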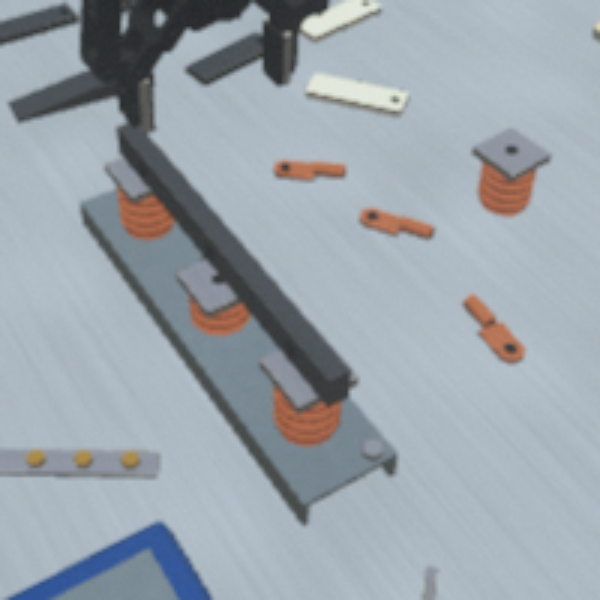

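>>> {"api": "play_rows", "payload": {"series": [[[0,0,0,0,0,0.115,-1],[0,0,0,0,0,0.115,-1],[0,0,0,0,0,0.115,-1],[0,0,0,0,0,0.115,-1],[0,0,0,0,0,0.115,-1],[0,0,0,0,0,0.115,-1],[0,0,0,0,0,0.115,-1],[0,0,0,0,0,0.115,-1],[0,0,0,0,0,0.115,-1],[0,0,0,0,0,0.115,-1],[0,0,0,0,0,0.115,-1],[0,0,0,0,0,0.115,-1],[-2.8,2.7,0,0,0,0,-1],[-2.8,2.7,0,0,0,0,-1],[-2.8,2.7,0,0,0,0,-1],[-2.8,2.7,0,0,0,0,-1],[-2.8,2.7,0,0,0,0,-1],[-2.8,2.7,0,0,0,0,-1],[-2.8,2.7,0,0,0,0,-1],[-2.8,2.7,0,0,0,0,-1]]]}}

```text
t: 12.2
eef_pos: [0.433, -0.2095, 0.188]
tcp_rot: [0.995, 0.098, -0.001, -0.0]
wrist_force: [0.4, -0.3, 1.0]
width: 0.0857
```

```bash
python3 go.py .3996 -.2546 .05 .19
```

```text
t 12.2 tcp [ 0.433  -0.2095  0.188 ] yaw 0.1972 tilt [-0.0013  0.0006] F [ 0.37 -0.26  0.95] w 0.0857 j [-0.48  0.28  1.98 -0.    0.89  0.9 ]
cur dx -4.16 dy 3.77 dz 13.80 az 0.007
tgt dx -4.13 dy 3.80 dz 13.80 az 0.007
```

>>> {"api": "play_rows", "payload": {"series": [[[-1.5,1.2,0,0,0,0,-1],[-0.5,0.5,1,0,0,0.006,-1],[0,0,2,0,0,0,-1],[0,0,3,0,0,0,-1],[0,0,3,0,0,0,-1],[0,0,3,0,0,0,-1],[0,0,0,0,0,0,-1],[0,0,0,0,0,0,-1]]]}}

```text
t: 12.87
eef_pos: [0.4173, -0.2278, 0.0669]
tcp_rot: [0.995, 0.095, -0.002, -0.002]
wrist_force: [-0.1, -0.1, 0.7]
width: 0.0854
```

```bash
python3 go.py .3996 -.2546 .002 .19
```

```text
t 12.87 tcp [ 0.4173 -0.2278  0.0669] yaw 0.1912 tilt [-0.0046  0.0028] F [-0.06 -0.09  0.71] w 0.0854 j [-0.52  0.49  2.05  0.    0.61  0.85]
cur dx -2.25 dy 2.29 dz 6.49 az 0.001
tgt dx -2.25 dy 2.30 dz 6.49 az 0.001
```

>>> {"api": "play_rows", "payload": {"series": [[[-1.2,1.2,0,0,0,0,-1],[-1.0,1.1,0,0,0,0,-1],[0,0,2,0,0,0,-1],[0,0,2,0,0,0,-1],[0,0,1.5,0,0,0,-1],[0,0,0.5,0,0,0,-1],[0,0,0,0,0,0,-1],[0,0,0,0,0,0,-1]]]}}

```text
t: 13.53
eef_pos: [0.4023, -0.2562, 0.0098]
tcp_rot: [0.995, 0.095, 0.001, 0.0]
wrist_force: [0.3, 0.9, 0.9]
width: 0.0854
```

```bash
python3 go.py .3996 -.2546 .002 .19;python3 - <<'E'
from h import *
im=env.snapshot("scene");cv2.imwrite("pics/s4.png",cv2.resize(im[80:230,220:420,::-1],None,fx=3,fy=3))
E
```

```text
t 13.53 tcp [ 0.4023 -0.2562  0.0098] yaw 0.1911 tilt [ 0.0013 -0.0008] F [0.29 0.89 0.92] w 0.0854 j [-0.59  0.6   2.05  0.    0.48  0.79]
cur dx -0.23 dy -0.21 dz 0.78 az 0.001
tgt dx -0.23 dy -0.21 dz 0.78 az 0.001
```

View pics/s4.png

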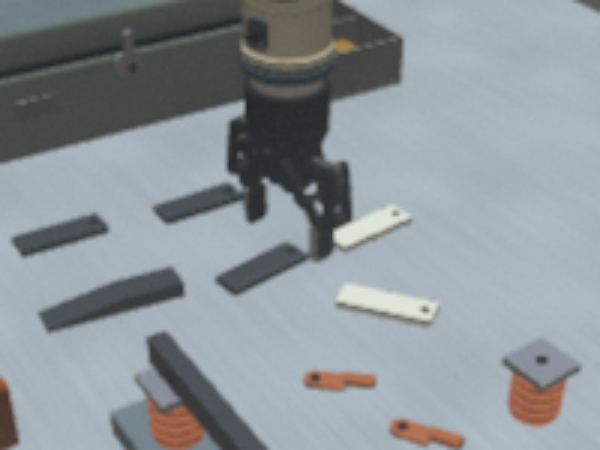

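>>> {"api": "play_rows", "payload": {"series": [[[-0.2,-0.2,0.4,0,0,0,-1],[0,0,0.35,0,0,0,-0.5],[0,0,0,0,0,0,0],[0,0,0,0,0,0,1],[0,0,0,0,0,0,1],[0,0,0,0,0,0,1],[0,0,0,0,0,0,1],[0,0,0,0,0,0,1],[0,0,0,0,0,0,1]]], "grip_force": 60}}

```text
t: 14.33
eef_pos: [0.3992, -0.2545, 0.0016]
tcp_rot: [0.995, 0.095, 0.0, 0.0]
wrist_force: [-1.7, 0.2, 5.8]
width: 0.0279
```

```bash
python3 go.py .3996 -.2546 .002 .19
```

```text
t 14.33 tcp [ 0.3992 -0.2545  0.0016] yaw 0.1906 tilt [ 0.0004 -0.0003] F [-1.72  0.23  5.82] w 0.0279 j [-0.59  0.62  2.06 -0.    0.46  0.79]
cur dx 0.04 dy 0.01 dz -0.04 az 0.001
tgt dx 0.04 dy 0.01 dz -0.04 az 0.001
```

>>> {"api": "play_rows", "payload": {"series": [[[0,0,-1,0,0,0,1],[0,0,-2.5,0,0,0,1],[0,0,-3,0,0,0,1],[0,0,-3,0,0,0.09,1],[0,0,-2,0,0,0.093,1],[0,0,0,0,0,0,1],[0.5,-1.5,0,0,0,0,1],[1,-3,0,0,0,0,1],[1,-3,0,0,0,0,1],[1,-3,0,0,0,0,1],[1,-3,0,0,0,0,1],[1,-3,0,0,0,0,1],[1,-3,0,0,0,0,1],[1,-3,0,0,0,0,1],[1,-3,0,0,0,0,1],[1,-3,0,0,0,0,1],[0.5,-1.5,0,0,0,0,1],[0,0,0,0,0,0,1],[0,0,0,0,0,0,1]]]}}

```text
t: 15.92
eef_pos: [0.496, 0.047, 0.1155]
tcp_rot: [1.0, 0.006, -0.001, 0.0]
wrist_force: [-0.5, -0.7, -1.2]
width: 0.0281
```

```bash
python3 go.py .50 .0475 .063 .007
```

```text
t 15.92 tcp [0.496  0.047  0.1155] yaw 0.0113 tilt [-0.0015 -0.0003] F [-0.52 -0.65 -1.21] w 0.0281 j [ 0.07  0.42  1.98 -0.    0.74  1.63]
cur dx 0.40 dy -0.04 dz 5.25 az 0.004
tgt dx 0.40 dy -0.04 dz 5.25 az 0.004
```

>>> {"api": "play_rows", "payload": {"series": [[[0.2,0,2,0,0,0.004,1],[0,0,2,0,0,0,1],[0,0,1.2,0,0,0,1],[0,0,0,0,0,0,1],[0,0,0,0,0,0,1]]]}}

```text
t: 16.33
eef_pos: [0.4975, 0.0454, 0.0635]
tcp_rot: [1.0, 0.002, -0.001, 0.0]
wrist_force: [1.0, -0.4, -1.8]
width: 0.0279
```

```bash
python3 go.py .5695 .0475 .063 .007;python3 - <<'E'
from h import *
im=env.snapshot("scene");cv2.imwrite("pics/s5.png",cv2.resize(im[160:310,240:400,::-1],None,fx=4,fy=4))
im=env.snapshot("top");cv2.imwrite("pics/t5.png",cv2.resize(im[130:260,230:390,::-1],None,fx=4,fy=4))
E
```

```text
t 16.33 tcp [0.4975 0.0454 0.0635] yaw 0.0031 tilt [-0.0027 -0.0003] F [ 0.96 -0.4  -1.83] w 0.0279 j [ 0.07  0.52  2.   -0.    0.63  1.64]
cur dx 7.20 dy -0.19 dz 0.05 az -0.004
tgt dx 7.20 dy -0.16 dz 0.05 az -0.004
```

View pics/s5.png

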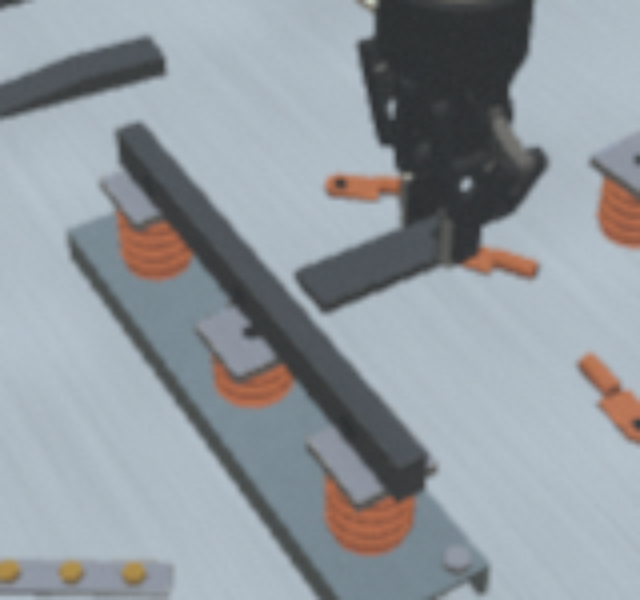

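View pics/t5.png

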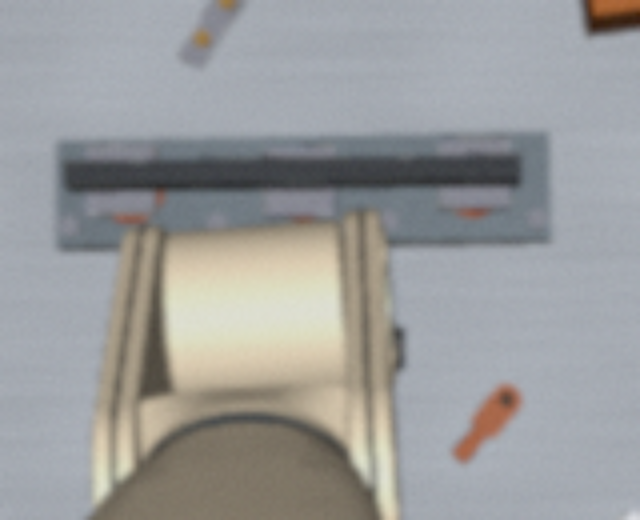

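>>> {"api": "play_rows", "payload": {"series": [[[0.5,-0.1,0,0,0,-0.004,1],[1,-0.1,0,0,0,0,1],[1,0,0,0,0,0,1],[1,0,0,0,0,0,1],[1,0,0,0,0,0,1],[1,0,0,0,0,0,1],[1,0,0,0,0,0,1],[0.5,0,0,0,0,0,1],[0,0,0,0,0,0,1],[0,0,0,0,0,0,1]]]}}

```text
t: 17.27
eef_pos: [0.5685, 0.049, 0.0638]
tcp_rot: [1.0, 0.004, -0.0, 0.0]
wrist_force: [-1.0, 1.0, -2.5]
width: 0.0277
```

```bash
python3 go.py .5695 .0475 .059 .007
```

```text
t 17.27 tcp [0.5685 0.049  0.0638] yaw 0.0078 tilt [-0.0007 -0.    ] F [-0.99  0.95 -2.48] w 0.0277 j [0.07 0.59 1.84 0.   0.72 1.63]
cur dx 0.10 dy 0.15 dz 0.48 az 0.001
tgt dx 0.10 dy 0.15 dz 0.48 az 0.001
```

Now lower by feel.

>>> {"api": "play_rows", "payload": {"series": [[[0,0.15,0.2,0,0,0,1],[0,0,0.15,0,0,0,1],[0,0,0.1,0,0,0,1],[0,0,0,0,0,0,1],[0,0,0,0,0,0,1]]]}}

```text
t: 17.68
eef_pos: [0.5684, 0.0475, 0.0595]
tcp_rot: [1.0, 0.004, -0.0, 0.0]
wrist_force: [-0.5, 0.4, -1.5]
width: 0.0275
```

>>> {"api": "play_rows", "payload": {"series": [[[0,0,0.1,0,0,0,1],[0,0,0.05,0,0,0,1],[0,0,0,0,0,0,1],[0,0,0,0,0,0,1]]]}}

```text
t: 18.02
eef_pos: [0.5687, 0.0475, 0.0581]
tcp_rot: [1.0, 0.004, -0.0, -0.0]
wrist_force: [0.0, 0.0, -1.5]
width: 0.0277
```

>>> {"api": "play_rows", "payload": {"series": [[[0,0,0.1,0,0,0,1],[0,0,0,0,0,0,1],[0,0,0,0,0,0,1]]]}}

```text
t: 18.27
eef_pos: [0.5688, 0.0475, 0.0575]
tcp_rot: [1.0, 0.004, 0.0, -0.0]
wrist_force: [-2.4, -0.4, 3.4]
width: 0.0277
```

>>> {"api": "play_rows", "payload": {"series": [[[0,0,0,0,0,0,0.2],[0,0,0,0,0,0,-0.2],[0,0,0,0,0,0,-0.5],[0,0,0,0,0,0,-0.5],[-1,0,-1,0,0,0,-0.5],[-1,0,-2,0,0,0,-0.5],[-1,0,-3,0,0,0,-0.5],[0,0,-3,0,0,0,-1],[0,0,-1,0,0,0,-1]]]}}

```text
t: 19.02
eef_pos: [0.5402, 0.0474, 0.1608]
tcp_rot: [1.0, 0.004, 0.002, -0.0]
wrist_force: [1.3, 0.1, 0.2]
width: 0.0845
```

```bash
python3 go.py .529 -.2659 .15 -.092;python3 - <<'E'
from h import *
im=env.snapshot("scene");cv2.imwrite("pics/s6.png",cv2.resize(im[160:310,240:400,::-1],None,fx=4,fy=4))
E
```

```text
t 19.02 tcp [0.5402 0.0474 0.1608] yaw 0.0079 tilt [0.0049 0.0003] F [1.26 0.08 0.24] w 0.0845 j [0.07 0.4  1.87 0.   0.87 1.63]
cur dx -1.37 dy 31.32 dz 1.08 az 0.100
tgt dx 1.76 dy 31.30 dz 1.08 az 0.100
```

View pics/s6.png

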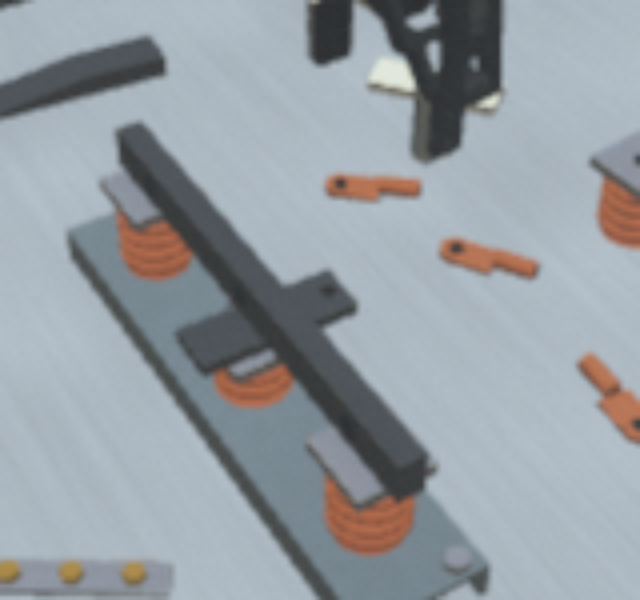

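>>> {"api": "play_rows", "payload": {"series": [[[0,1,0,0,0,0.1,-1],[0.2,3,0,0,0,0,-1],[0.2,4,0,0,0,0,-1],[0.2,4,0,0,0,0,-1],[0.2,4,0,0,0,0,-1],[0.2,4,0,0,0,0,-1],[0.2,4,0,0,0,0,-1],[0.2,3.5,0,0,0,0,-1],[0.2,2,0,0,0,0,-1],[0.2,1,2,0,0,0,-1],[0,0,3,0,0,0,-1],[0,0,3,0,0,0,-1],[0,0,1,0,0,0,-1],[0,0,0,0,0,0,-1],[0,0,0,0,0,0,-1]]]}}

```text
t: 20.32
eef_pos: [0.5293, -0.2579, 0.0665]
tcp_rot: [0.999, -0.046, -0.001, -0.0]
wrist_force: [-0.2, -0.5, 0.6]
width: 0.0852
```

```bash
python3 go.py .5292 -.2659 .003 -.092
```

```text
t 20.32 tcp [ 0.5293 -0.2579  0.0665] yaw -0.092 tilt [-0.0014  0.0008] F [-0.23 -0.5   0.64] w 0.0852 j [-0.47  0.6   1.8   0.    0.74  1.19]
cur dx 0.06 dy 0.80 dz 6.35 az 0.000
tgt dx 0.06 dy 0.80 dz 6.35 az 0.000
```

>>> {"api": "play_rows", "payload": {"series": [[[0.1,0.4,0,0,0,0,-1],[0,0.4,1,0,0,0,-1],[0,0,2,0,0,0,-1],[0,0,2,0,0,0,-1],[0,0,0.9,0,0,0,-1],[0,0,0,0,0,0,-1],[0,0,0,0,0,0,-1]]]}}

```text
t: 20.9
eef_pos: [0.53, -0.2664, 0.0084]
tcp_rot: [0.999, -0.046, 0.0, 0.0]
wrist_force: [0.8, 0.0, 0.2]
width: 0.0852
```

```bash
python3 go.py .5292 -.2659 .003 -.092;python3 - <<'E'
from h import *
im=env.snapshot("scene");cv2.imwrite("pics/s7.png",cv2.resize(im[100:230,200:360,::-1],None,fx=4,fy=4))
E
```

```text
t 20.9 tcp [ 0.53   -0.2664  0.0084] yaw -0.0921 tilt [ 0.0001 -0.    ] F [0.78 0.04 0.19] w 0.0852 j [-0.49  0.7   1.8  -0.    0.65  1.18]
cur dx -0.08 dy -0.04 dz 0.54 az -0.000
tgt dx -0.08 dy -0.04 dz 0.54 az -0.000
```

View pics/s7.png

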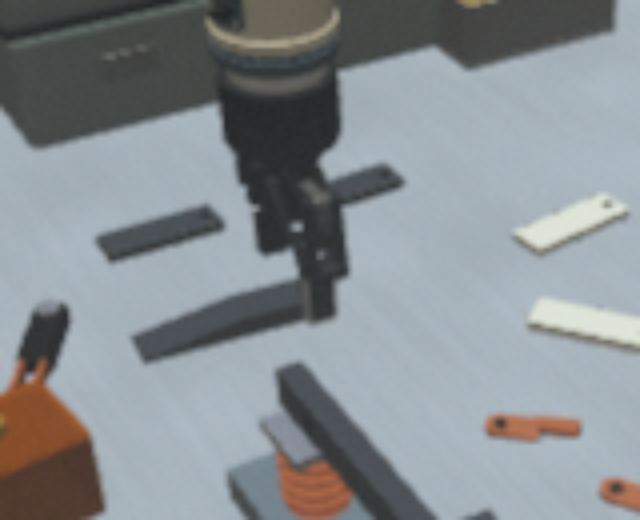

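>>> {"api": "play_rows", "payload": {"series": [[[-0.1,0,0.3,0,0,0,-1],[0,0,0.25,0,0,0,-0.5],[0,0,0,0,0,0,0],[0,0,0,0,0,0,1],[0,0,0,0,0,0,1],[0,0,0,0,0,0,1],[0,0,0,0,0,0,1],[0,0,0,0,0,0,1],[0,0,0,0,0,0,1]]], "grip_force": 70}}

```text
t: 21.7
eef_pos: [0.5291, -0.2664, 0.0033]
tcp_rot: [0.999, -0.046, 0.0, 0.0]
wrist_force: [-2.6, -0.5, 5.8]
width: 0.028
```

```bash
python3 go.py .5292 -.2659 .003 -.092
```

```text
t 21.7 tcp [ 0.5291 -0.2664  0.0033] yaw -0.0922 tilt [ 0.0007 -0.0005] F [-2.57 -0.46  5.8 ] w 0.028 j [-0.49  0.71  1.8  -0.    0.64  1.18]
cur dx 0.01 dy -0.05 dz 0.03 az -0.000
tgt dx 0.01 dy -0.05 dz 0.03 az -0.000
```

>>> {"api": "play_rows", "payload": {"series": [[[0,0,-1,0,0,0,1],[0,0,-2.5,0,0,0,1],[-1,0,-3,0,0,0,1],[-2,0,-3,0,0,-0.05,1],[-2,0,-2,0,0,-0.05,1],[-1,0,0,0,0,0,1],[0,-1.5,0,0,0,0,1],[0,-3,0,0,0,0,1],[0,-3,0,0,0,0,1],[0,-3,0,0,0,0,1],[0,-3,0,0,0,0,1],[0,-3,0,0,0,0,1],[0,-3,0,0,0,0,1],[0,-3,0,0,0,0,1],[0,-3,0,0,0,0,1],[0,-3,0,0,0,0,1],[0,-1.5,0,0,0,0,1],[0,0,0,0,0,0,1],[0,0,0,0,0,0,1]]]}}

```text
t: 23.28
eef_pos: [0.466, 0.0385, 0.1167]
tcp_rot: [1.0, 0.005, -0.001, 0.0]
wrist_force: [0.5, 0.3, -2.4]
width: 0.0279
```

```bash
python3 go.py .465 .0475 .0703 .0075
```

```text
t 23.28 tcp [0.466  0.0385 0.1167] yaw 0.0095 tilt [-0.0016 -0.0001] F [ 0.53  0.27 -2.42] w 0.0279 j [ 0.06  0.38  2.05 -0.    0.71  1.62]
cur dx -0.09 dy -0.90 dz 4.64 az 0.002
tgt dx -0.09 dy -0.90 dz 4.64 az 0.002
```

>>> {"api": "play_rows", "payload": {"series": [[[0,-0.5,1,0,0,0,1],[0,-0.4,2,0,0,0,1],[0,0,1.6,0,0,0,1],[0,0,0,0,0,0,1],[0,0,0,0,0,0,1]]]}}

```text
t: 23.7
eef_pos: [0.4656, 0.0457, 0.0705]
tcp_rot: [1.0, 0.003, -0.002, 0.0]
wrist_force: [0.2, 0.1, -2.3]
width: 0.0282
```

```bash
python3 go.py .505 .0475 .0703 .0075;python3 - <<'E'
from h import *
im=env.snapshot("scene");cv2.imwrite("pics/s8.png",cv2.resize(im[160:310,240:400,::-1],None,fx=4,fy=4))
E
```

```text
t 23.7 tcp [0.4656 0.0457 0.0705] yaw 0.0063 tilt [-0.0031 -0.0002] F [ 0.2   0.05 -2.26] w 0.0282 j [0.07 0.47 2.06 0.   0.61 1.64]
cur dx 3.95 dy -0.15 dz 0.02 az -0.001
tgt dx 3.95 dy -0.15 dz 0.02 az -0.001
```

View pics/s8.png

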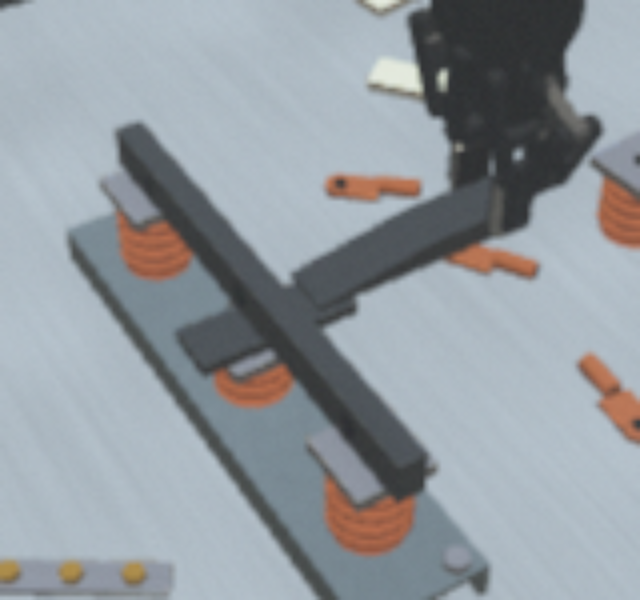

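>>> {"api": "play_rows", "payload": {"series": [[[0.5,-0.1,0,0,0,0,1],[1,0,0,0,0,0,1],[1,0,0,0,0,0,1],[1,0,0,0,0,0,1],[0.5,0,0,0,0,0,1],[0,0,0,0,0,0,1],[0,0,0,0,0,0,1]]]}}

```text
t: 24.33
eef_pos: [0.5068, 0.0477, 0.0716]
tcp_rot: [1.0, 0.004, -0.0, -0.0]
wrist_force: [-1.3, 0.7, -3.6]
width: 0.0279
```

```bash
python3 go.py .505 .0475 .0673 .0075;python3 - <<'E'
from h import *
im=env.snapshot("scene");cv2.imwrite("pics/s9.png",cv2.resize(im[160:310,240:400,::-1],None,fx=4,fy=4))
E
```

```text
t 24.33 tcp [0.5068 0.0477 0.0716] yaw 0.0078 tilt [-0.0001  0.    ] F [-1.26  0.71 -3.61] w 0.0279 j [0.07 0.51 1.98 0.   0.66 1.63]
cur dx -0.18 dy 0.02 dz 0.43 az 0.000
tgt dx -0.18 dy 0.02 dz 0.43 az 0.000
```

View pics/s9.png

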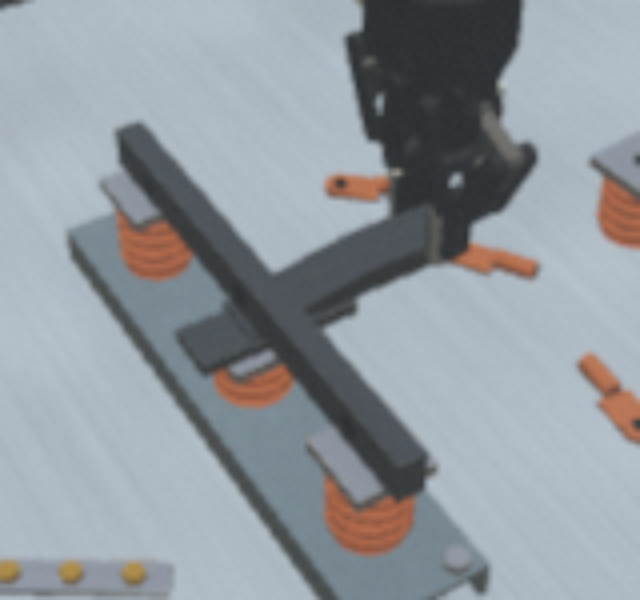

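>>> {"api": "play_rows", "payload": {"series": [[[0,0,0.15,0,0,0,1],[0,0,0.1,0,0,0,1],[0,0,0.05,0,0,0,1],[0,0,0,0,0,0,1],[0,0,0,0,0,0,1],[0,0,0,0,0,0,1]]]}}

```text
t: 24.88
eef_pos: [0.5065, 0.0477, 0.0687]
tcp_rot: [1.0, 0.004, 0.0, -0.0]
wrist_force: [0.1, 0.2, -3.2]
width: 0.0276
```

```bash
python3 go.py
```

```text
t 24.88 tcp [0.5065 0.0477 0.0687] yaw 0.0078 tilt [0. 0.] F [ 0.1   0.23 -3.22] w 0.0276 j [0.07 0.51 1.98 0.   0.65 1.63]
```

>>> {"api": "play_rows", "payload": {"series": [[[0,0,0.05,0,0,0,1],[0,0,0.05,0,0,0,1],[0,0,0,0,0,0,1],[0,0,0,0,0,0,1],[0,0,0,0,0,0,1]]]}}

```text
t: 25.3
eef_pos: [0.5066, 0.0477, 0.0677]
tcp_rot: [1.0, 0.004, 0.0, -0.0]
wrist_force: [-0.3, -0.8, -1.8]
width: 0.0278
```

>>> {"api": "play_rows", "payload": {"series": [[[0,0,0.05,0,0,0,1],[0,0,0,0,0,0,1],[0,0,0,0,0,0,1],[0,0,0,0,0,0,1]]]}}

```text
t: 25.63
eef_pos: [0.5065, 0.0477, 0.0672]
tcp_rot: [1.0, 0.004, 0.0, -0.0]
wrist_force: [-1.1, -0.1, -1.1]
width: 0.0282
```

>>> {"api": "play_rows", "payload": {"series": [[[0,0,0.03,0,0,0,1],[0,0,0,0,0,0,1],[0,0,0,0,0,0,1],[0,0,0,0,0,0,1]]]}}

```text
t: 25.97
eef_pos: [0.5065, 0.0477, 0.0669]
tcp_rot: [1.0, 0.004, -0.0, 0.0]
wrist_force: [-1.2, 0.0, -0.5]
width: 0.0278
```

>>> {"api": "play_rows", "payload": {"series": [[[0.3,0,0,0,0,0,1],[0.4,0,0,0,0,0,1],[0.4,0,0,0,0,0,1],[0.4,0,0,0,0,0,1],[0.3,0,0,0,0,0,1],[0.2,0,0,0,0,0,1],[0,0,0,0,0,0,1],[0,0,0,0,0,0,1],[0,0,0,0,0,0,1]]]}}

```text
t: 26.72
eef_pos: [0.5274, 0.0479, 0.067]
tcp_rot: [1.0, 0.004, 0.001, -0.0]
wrist_force: [1.7, -0.2, -1.3]
width: 0.0278
```

```bash
python3 go.py
```

```text
t 26.72 tcp [0.5274 0.0479 0.067 ] yaw 0.0078 tilt [0.0018 0.0001] F [ 1.66 -0.2  -1.28] w 0.0278 j [ 0.07  0.54  1.93 -0.    0.67  1.63]
```

>>> {"api": "play_rows", "payload": {"series": [[[0.2,0,0,0,0,0,1],[0.2,0,0,0,0,0,1],[0,0,0,0,0,0,1],[0,0,0,0,0,0,1],[0,0,0,0,0,0,1],[0,0,0,0,0,0,1]]]}}

```text
t: 27.22
eef_pos: [0.5302, 0.0479, 0.0668]
tcp_rot: [1.0, 0.004, -0.0, 0.0]
wrist_force: [-4.4, -0.8, 3.7]
width: 0.028
```

```bash
python3 go.py
```

```text
t 27.22 tcp [0.5302 0.0479 0.0668] yaw 0.0078 tilt [-0.0005 -0.    ] F [-4.38 -0.8   3.72] w 0.028 j [0.07 0.54 1.93 0.   0.67 1.63]
```

Run:
```python
from h import *
im=env.snapshot("scene");cv2.imwrite("pics/s10.png",cv2.resize(im[190:290,260:360,::-1],None,fx=6,fy=6,interpolation=cv2.INTER_CUBIC))
im=env.snapshot("top");cv2.imwrite("pics/t10.png",cv2.resize(im[150:210,230:390,::-1],None,fx=5,fy=5,interpolation=cv2.INTER_CUBIC))
print(np.round(env.read_state()['wrist_force'],2))
```

```text
[-4.07 -0.24  2.52]
```

View pics/s10.png

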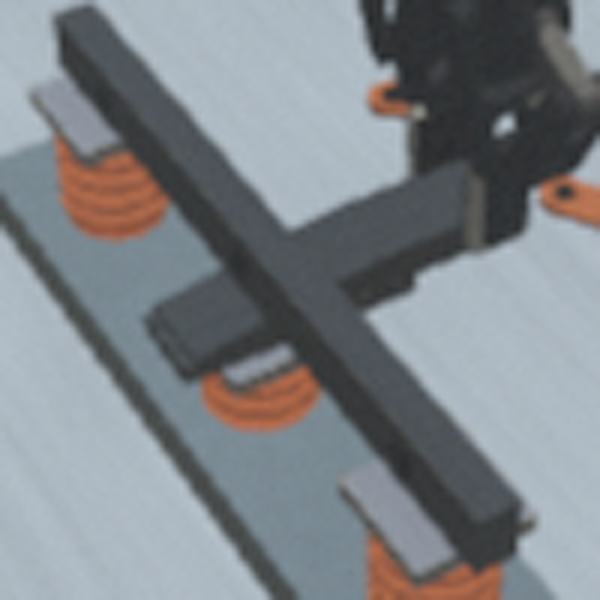

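View pics/t10.png

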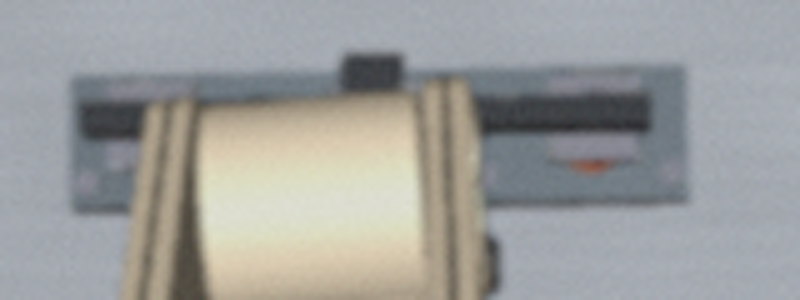

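>>> {"api": "play_rows", "payload": {"series": [[[0,0,-0.05,0,0,0,1],[0,0,0,0,0,0,1],[0,0,0,0,0,0,1],[0,0,0,0,0,0,1]]]}}

```text
t: 27.65
eef_pos: [0.531, 0.0479, 0.0673]
tcp_rot: [1.0, 0.004, 0.0, -0.0]
wrist_force: [-1.2, -0.0, -0.3]
width: 0.0279
```

```bash
python3 go.py
python3 - <<'E'
from h import *
im=env.snapshot("scene");cv2.imwrite("pics/full_s11.png",im[:,:,::-1])
a=cv2.imread("pics/s9.png");a=cv2.resize(a,(160,150),interpolation=cv2.INTER_AREA)
b=im[160:310,240:400,::-1]
g=lambda i:cv2.cvtColor(np.ascontiguousarray(i),cv2.COLOR_BGR2GRAY).astype(np.float32)
for nm,(u0,u1,v0,v1) in dict(nearend=(80,110,85,128),farend=(25,60,28,65),ref=(15,40,55,100)).items():
    print(nm,cv2.phaseCorrelate(g(a)[v0:v1,u0:u1].copy(),g(b)[v0:v1,u0:u1].copy()))
E
```

```text
t 27.65 tcp [0.531  0.0479 0.0673] yaw 0.0079 tilt [0.0008 0.0001] F [-1.19 -0.01 -0.3 ] w 0.0279 j [0.07 0.54 1.92 0.   0.67 1.63]
nearend ((-0.05100814515916241, 0.5513950866872861), 1.0067900850154736)
farend ((0.006435180956430031, -0.004779784388947661), 1.009233558177948)
ref ((0.5619730574439696, 0.45036400333123083), 1.0196276914808484)
```

>>> {"api": "play_rows", "payload": {"series": [[[0.1,0,0,0,0,0,1],[0.1,0,0,0,0,0,1],[0.1,0,0,0,0,0,1],[0,0,0,0,0,0,1],[0,0,0,0,0,0,1],[0,0,0,0,0,0,1]]]}}

```text
t: 28.2
eef_pos: [0.5339, 0.0479, 0.0674]
tcp_rot: [1.0, 0.004, 0.0, -0.0]
wrist_force: [0.8, 0.3, -1.4]
width: 0.0281
```

```bash
python3 go.py
```

```text
t 28.2 tcp [0.5339 0.0479 0.0674] yaw 0.0078 tilt [0.0007 0.    ] F [ 0.76  0.35 -1.44] w 0.0281 j [ 0.07  0.54  1.92 -0.    0.68  1.63]
```

>>> {"api": "play_rows", "payload": {"series": [[[0.1,0,0,0,0,0,1],[0.1,0,0,0,0,0,1],[0,0,0,0,0,0,1],[0,0,0,0,0,0,1],[0,0,0,0,0,0,1]]]}}

```text
t: 28.62
eef_pos: [0.5357, 0.0479, 0.0673]
tcp_rot: [1.0, 0.004, 0.0, -0.0]
wrist_force: [-0.0, 0.1, -1.1]
width: 0.0279
```

```bash
python3 go.py
```

```text
t 28.62 tcp [0.5357 0.0479 0.0673] yaw 0.0078 tilt [0.0003 0.    ] F [-0.04  0.08 -1.09] w 0.0279 j [ 0.07  0.55  1.91 -0.    0.68  1.63]
```

>>> {"api": "play_rows", "payload": {"series": [[[0.1,0,0,0,0,0,1],[0,0,0,0,0,0,1],[0,0,0,0,0,0,1],[0,0,0,0,0,0,1]]]}}

```text
t: 28.95
eef_pos: [0.5366, 0.0479, 0.0674]
tcp_rot: [1.0, 0.004, 0.0, -0.0]
wrist_force: [-0.8, -0.6, -0.8]
width: 0.0281
```

```bash
python3 go.py
```

```text
t 28.95 tcp [0.5366 0.0479 0.0674] yaw 0.0078 tilt [0.0002 0.    ] F [-0.78 -0.64 -0.81] w 0.0281 j [0.07 0.55 1.91 0.   0.68 1.63]
```

>>> {"api": "play_rows", "payload": {"series": [[[0.1,0,0,0,0,0,1],[0,0,0,0,0,0,1],[0,0,0,0,0,0,1],[0,0,0,0,0,0,1]]]}}

```text
t: 29.28
eef_pos: [0.5375, 0.0479, 0.0673]
tcp_rot: [1.0, 0.004, -0.0, 0.0]
wrist_force: [-2.0, 0.3, -0.1]
width: 0.0278
```

```bash
python3 go.py
```

```text
t 29.28 tcp [0.5375 0.0479 0.0673] yaw 0.0078 tilt [-0.0001 -0.    ] F [-1.99  0.35 -0.13] w 0.0278 j [0.07 0.55 1.91 0.   0.68 1.63]
```

>>> {"api": "play_rows", "payload": {"series": [[[0.1,0,0,0,0,0,1],[0,0,0,0,0,0,1],[0,0,0,0,0,0,1],[0,0,0,0,0,0,1]]]}}

```text
t: 29.62
eef_pos: [0.5378, 0.0479, 0.0672]
tcp_rot: [1.0, 0.004, -0.001, 0.0]
wrist_force: [-5.0, 1.0, 2.2]
width: 0.0283
```

```bash
python3 go.py
```

```text
t 29.62 tcp [0.5378 0.0479 0.0672] yaw 0.0078 tilt [-0.0014 -0.    ] F [-4.95  0.96  2.23] w 0.0283 j [0.07 0.55 1.91 0.   0.69 1.63]
```

>>> {"api": "play_rows", "payload": {"series": [[[0,0,-0.04,0,0,0,1],[0,0,0,0,0,0,1],[0,0,0,0,0,0,1],[0,0,0,0,0,0,1]]]}}

```text
t: 29.95
eef_pos: [0.538, 0.0479, 0.0674]
tcp_rot: [1.0, 0.004, -0.001, 0.0]
wrist_force: [-4.9, -0.5, -2.1]
width: 0.0284
```

```bash
python3 go.py
```

```text
t 29.95 tcp [0.538  0.0479 0.0674] yaw 0.0078 tilt [-0.0011 -0.    ] F [-4.85 -0.49 -2.15] w 0.0284 j [0.07 0.55 1.91 0.   0.69 1.63]
```

>>> {"api": "play_rows", "payload": {"series": [[[0,0,0,0,0,0,1],[0,0,0,0,0,0,1],[0,0,0,0,0,0,1],[0,0,0,0,0,0,1]]]}}

```text
t: 30.28
eef_pos: [0.538, 0.0479, 0.0675]
tcp_rot: [1.0, 0.004, -0.001, 0.0]
wrist_force: [-5.0, 1.1, -2.7]
width: 0.028
```

```bash
python3 go.py
python3 - <<'E'
from h import *
im=env.snapshot("scene");cv2.imwrite("pics/full_s12.png",im[:,:,::-1])
tp=env.snapshot("top");cv2.imwrite("pics/full_t12.png",tp[:,:,::-1])
t5=cv2.resize(cv2.imread("pics/t5.png"),(160,130),interpolation=cv2.INTER_AREA)
s3=cv2.resize(cv2.imread("pics/s3.png"),(200,200),interpolation=cv2.INTER_AREA)
s9=cv2.resize(cv2.imread("pics/s9.png"),(160,150),interpolation=cv2.INTER_AREA)
g=lambda i:cv2.cvtColor(np.ascontiguousarray(i),cv2.COLOR_BGR2GRAY).astype(np.float32)
def reg(a,b,nm):
    W=np.eye(2,3,dtype=np.float32)
    try:
        cc,W=cv2.findTransformECC(a,b,W,cv2.MOTION_TRANSLATION,(3,100,1e-5),None,3);print(nm,round(cc,4),np.round(W[:,2],2))
    except cv2.error as e: print(nm,'fail')
A=g(t5);B=g(tp[130:260,230:390,::-1])
reg(A[20:65,110:135],B[20:65,110:135],"top right end bar (cols)");
reg(A[28:55,8:30],B[28:55,8:30],"top left end")
A=g(s9);B=g(im[160:310,240:400,::-1])
reg(A[85:130,85:115],B[85:130,85:115],"scene near end"); reg(A[28:60,25:50],B[28:60,25:50],"scene far end")
cv2.imwrite("pics/s12.png",cv2.resize(im[190:290,260:360,::-1],None,fx=6,fy=6,interpolation=cv2.INTER_CUBIC))
E
```

```text
t 30.28 tcp [0.538  0.0479 0.0675] yaw 0.0078 tilt [-0.0011 -0.    ] F [-4.98  1.13 -2.73] w 0.028 j [0.07 0.55 1.91 0.   0.69 1.63]
top right end bar (cols) 0.9992 [-0.03 -0.01]
top left end 0.9537 [-0.99 -0.14]
scene near end 0.9997 [-0.    0.02]
scene far end 0.9994 [-0.02 -0.  ]
```

View pics/s12.png

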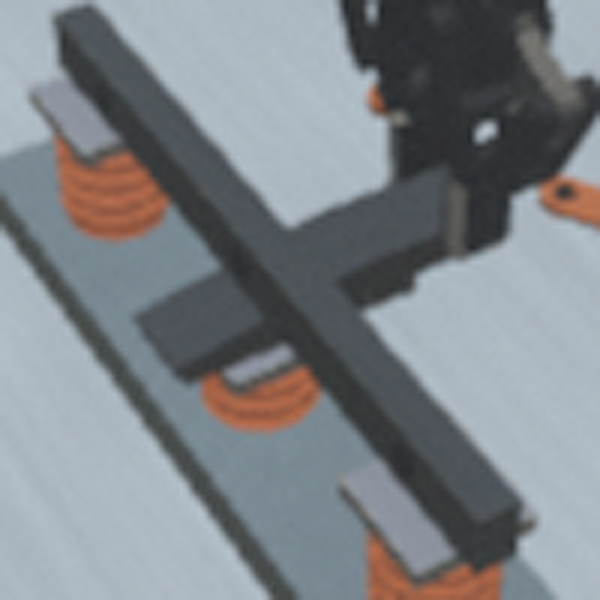

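Run:
```python
from h import *
print(env.finish_job()); s=env.read_state(); print(s['t'],s['eef_pos'],s['wrist_force'])
```

```text
the job is handed in; nothing more can be done
None
the job is handed in; nothing more can be done
```

I handed the job in at about 30 s with the taper still gripped and snug under the straightedge. `finish_job` gives no verdict, so whether it passed is unconfirmed.

**What I did**
- I laid the straightedge across the two outer caps and let go of it.
- I put one flat shim on the middle insulator and released it there. The middle cap felt about 56 mm high, a gap of about 19 mm, so one shim left about 11 mm for the taper.
- I slid the taper in, thin end first, until it met firm resistance.

**Last checks**
- **Snug:** the push resistance was a steady 5 N or so. It did not drop when I eased the taper up slightly, so it comes from the straightedge and not just from sliding friction. The net vertical force was only about the taper's own weight.
- **Straightedge still in place:** three of four image comparisons showed movement of 0.03 pixel or less since before the taper went in. The fourth, at the left end in the top picture, disagreed: it showed 1 pixel on a poor match. I put that down to the arm being in view, because the clear view of the same end in the other camera showed no movement.
- **Not measured directly:** I worked out the force between taper and straightedge (roughly 4 N) and the load left on the outer caps from the wrist force and an estimated friction.
- **Bystanders:** nothing touched them as far as the pictures and forces showed. I did not measure their positions again at the end.

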